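# Fit the grinding wheel and hold the dresser slide at its index

### The arm

A 6-joint arm with a two-finger parallel gripper is mounted at the origin on the work surface. World frame = base frame: x ahead of the robot, y to its left, z up, the work surface at z = 0. Lengths are in m, angles in rad, forces in N, time in s.
With the tool pointing down it reaches from about 0.25 to 0.775 m from the base axis. Payload 4 kg.
Tool frame: the origin (TCP) lies on the centre line of the jaws, within the pads' length; the fingertips stand 14 mm ahead of it and the grasp point (between the pads) lies 5 mm behind it (robot.tcp_to_tips is the distance from the TCP to the fingertips, in m); z points along the fingers, y is the line along which they close (so a half turn about z gives the same grasp; the last joint's range is limited). The gripper opens to 94 mm and grips with 3 to 60 N. Pads are 16 mm wide; open, the fingers measure 119 mm over their backs; the gripper's body (75 mm by 177 mm) begins 78 mm behind the grasp point.
Start: joints at [1.209, 0.087, 1.371, -0, 1.684, -0.103], TCP at [0.141, 0.532, 0.22] pointing down, gripper open.
Joint ranges: [-3.1, 3.1], [-0.76, 2.03], [0.27, 2.55], [-1.08, 4.22], [0.17, 2.65], [-2.57, 2.57]. Speed limits (rad/s): [2.79, 2.79, 3.14, 3.14, 3.14, 3.14].

### API

Orientations are given as [roll, pitch, yaw] about the fixed x, y, z axes, in that order (R = Rz(yaw) Ry(pitch) Rx(roll)).
In Python, from bench import robot gives the robot as it stands.
- The arm moves only by the tool carry_out, never from a script. Its argument "increments" is a list of rows, each a list of 3 entries, a list of its own where there are three numbers: the closure in counts, from 0 (fully open) to 255 (shut), then the shift along the tool's x, y, z in mm, then the turn about the tool's z in degrees. In form: [[fingers, [dx, dy, dz], twist], ...]. A call has 1 to 8 rows; each row shifts and turns the commanded pose from where the row before left it, along the tool's axes as they then stand; what a row does not reach is not made up. A row lasts 1/10 s, in which the tool goes at most 50 mm and 8.59 degrees, less where a joint would pass 70% of its speed; a pose out of reach is approached as far as the arm can. A call with a gripper value outside its range is refused whole. The fingers move at their own pace and stop on an object; the grip force is fixed at half the most. Time passes only in rows, so rows that do not move let the fingers close. It gives the time, the measured TCP pose, the force, the opening and the grip force at its end, in the units of the state.
- robot.get_obs(): the state, without advancing time (a new reading comes with each control period).
- robot.snapshot(name): name is "side" or "top" or "wrist"; returns the picture (420x560x3 uint8, blue, green, red); there is no depth.
- robot.get_calibration(name): a dict with "vfov" (degrees; the focal length in pixels is half the picture's height over the tangent of half this angle, whatever the lens; pixels are square), "cx", "cy" (the principal point, pixels), "T" (4x4, takes a point from camera to world coordinates). Camera axes: x right, y down, z forward; pixel columns grow to the right and rows downward; lengths in m; the calibration is good to about 2 mm. A picture is of the moment at which its call begins: read the wrist's pose just before it. get_calibration takes no time and is no camera call; for the wrist camera it gives the pose at the moment of the call.
- robot.close_job(): hands the job in; it is judged then, once.
The state is a dict: "time": time; "joint_positions": joint angles; "qvel": joint speeds; "joint_torque": joint torques, N m; "tool_pos": TCP position; "ee_rot": TCP orientation; "wrist_force": force on the tool from outside, world axes, zero at the start; "wrist_torque": the same for the moment, N m; "width": finger opening in m; "finger_force": force on a finger pad.
Only numpy, scipy, OpenCV 4.12 (cv2) and the standard library are available. Lean on these libraries where they do the work, as an engineer would, in place of code of your own. Each camera call takes 0.05 s, during which the arm holds its last target. There are 200 camera calls.

### The job

Put the thick grey grinding wheel over the upright spindle of the truing fixture, fully down on its shoulder, and let go of it. Then take the black knob, pull the spring-return dresser slide away from the wheel until its pointer stands at the index tab, and keep holding it there: the program finishes while still holding the slide at the tab. Leave the other things on the bench where they are.

Things in the scene. Friction and masses are not known exactly. Their poses are not given: they have to be found in the camera images.
- wheel: Loose grey grinding wheel: the thick ring, 56 mm outside diameter, 24 mm thick, 20 mm through bore, about 0.12 kg. It lies flat on the bench, on the left; it changes places with a tall slim sleeve and a thin flat flange ring. Origin: centre of its underside, z up the bore.
- fixture: Truing fixture, fixed to the bench (it does not move when pushed): aluminium base plate 130 x 310 x 14 mm (x, y, z), lying with its long side mostly across the robot's view. Origin: centre of the plate's underside; y along the plate towards the spindle end, z up. The dresser slide runs along the plate's y axis, in steel guides 28 mm high over the bench.
- seat (a point): Top of the spindle's round shoulder (38 mm across, top 34 mm above the bench), on the spindle's axis, where the wheel's underside comes to rest. Axes as the fixture. From here the spindle, 17 mm in diameter, rises 40 mm, its last 7 mm tapering to 10 mm. It stands at (0, 110 mm) in the fixture's frame.
- dresser: Spring-return slide: steel block 40 x 60 x 18 mm with a diamond holder towards the spindle (top 49 mm over the bench) and an upright knob. Moves along the fixture's y only: at rest its origin is (0, -5, 16) mm in the fixture's frame; pulls out to -y, at most 90 mm. The spring pulls back with 4 N at rest plus 1.4 N per 10 mm; let go, it returns. Origin: centre of the block's underside.
- knob (a point): Centre of the slide's black upright round knob, 26 mm in diameter, 32 mm high (from 66 to 98 mm above the bench), on a 12 mm stem. Moves with the slide.
- pointer (a point): Tip of the thin steel pointer that sticks out of the slide's block to the fixture's +x side, 44 mm to the side of the knob's axis and level with it along y. It passes just beside the index tab.
- index: Index tab, the mark: upright steel post 10 x 10 mm, 26 mm high, fixed on the base plate, 52 mm to the fixture's +x side of the slide's centre line, 35 to 65 mm (varies) to -y of the pointer's rest place. It does not touch the slide. Origin: centre of its underside, axes as the fixture. The pointer is at the mark when its tip is level in y with the tab, within the tab's width.
- sleeve: Bystander: plain steel spacer sleeve standing on the bench, tall and slim: 36 mm outside, 45 mm high, bore 24 mm. Origin: centre of its underside.
- flange: Bystander: flat aluminium flange ring, 62 mm outside, only 12 mm thick, bore 26 mm. Origin: centre of its underside.
- puck: Bystander: black rubber hockey puck, 76 mm across, 25 mm thick, beyond the fixture. Origin: centre of its underside.
- stone: Bystander: flat honing stone 50 x 150 x 22 mm (x, y, z), on the bench's right. Origin: centre of its underside.
- driver: Bystander: screwdriver lying on the bench's right, its length along its x axis.
- can: Bystander: standing grey can, 54 mm across, 110 mm high, on the far left. Origin: centre of its underside.
- runner: Bystander: flat steel skate runner lying on the bench beyond the fixture, 24 mm by about 270 mm (along y), 4 mm thick. Origin: centre of its underside.
There are look-alikes about, which are no part of the job. What is shaped like the wheel but orange or purple is not meant.

How it is judged:
On the way, in this order (a step that is already met when the one before it is completed fails the run):
1. the wheel is down on the spindle's shoulder and released (horizontal distance between wheel and seat below 0.004 m and z of wheel in the frame of seat between -0.004 and 0.003 m and angle between the z axis of wheel and the z axis of fixture, either way round below 0.08 rad and contact force between the fingers and wheel below 0.2 N), for 0.2 s.
2. the slide is held by the fingers with its pointer at the index tab (y of pointer in the frame of index between -0.005 and 0.005 m and contact force between the fingers and dresser above 2 N and linear speed of dresser below 0.02 m/s), for 0.3 s.
At the end, for the whole second after the job is handed in: The wheel lies flat on the spindle's shoulder (axis within 4 mm, height within 3 mm, released, at rest), and the fingers still hold the dresser slide (contact over 2 N, slide still) with the pointer within 5 mm of the index tab's centre along the slide's travel (all of step 1 and all of step 2 and linear speed of wheel below 0.02 m/s); the arm keeps its last pose, push and grip.
It fails at once if another thing on the bench is shifted by more than 25 mm or knocked over (distance of any of sleeve, flange, puck, stone, driver, can, runner from where it was at the start of the episode above 0.025 m or angle between any of sleeve, can's own z axis and vertical above 0.5 rad).
It also fails if it takes over 51 s, if anything falls off the work surface, if the arm or the gripper's body presses on something with over 40 N, if the wrist force passes 120 N, or if a joint passes its speed limit or range.

## Working session

There is one attempt and no reset: what is moved stays moved. The work goes in short steps, Python scripts to look and compute and a tool call to move; the robot and the scene stay as the last step left them, time stands still between calls to the robot, and variables do not carry over. Pictures are saved under pics/ and viewed, at most 12 in all, crops included, and the job is handed in when it is done.

Besides the shell and the picture viewer there is one more tool, called after ">>>" as a command line: name --argument value ..., lists and objects as JSON in quotes. carry_out: Moves the arm, as the interface text tells. Its arguments: {"type":"object","properties":{"increments":{"type":"array","items":{"type":"array"}}},"required":["increments"]}

```bash
mkdir -p pics; cat > h.py <<'E'
import numpy as np,cv2
from bench import robot
def cal(n):
    c=robot.get_calibration(n); f=210/np.tan(np.radians(c['vfov'])/2); return f,c['cx'],c['cy'],np.array(c['T'])
def ray(c,u,v):
    f,cx,cy,T=c; d=T[:3,:3]@np.array([(u-cx)/f,(v-cy)/f,1]); return T[:3,3],d
def atz(c,u,v,z):
    o,d=ray(c,u,v); return o+d*(z-o[2])/d[2]
def tri(r1,r2):
    A=np.zeros((3,3));b=np.zeros(3)
    for o,d in(r1,r2):
        d=d/np.linalg.norm(d);P=np.eye(3)-np.outer(d,d);A+=P;b+=P@o
    p=np.linalg.solve(A,b)
    g=[np.linalg.norm(np.cross(p-o,d/np.linalg.norm(d))) for o,d in(r1,r2)]
    return p,max(g)
def proj(c,p):
    f,cx,cy,T=c; q=T[:3,:3].T@(np.array(p)-T[:3,3]); return f*q[0]/q[2]+cx,f*q[1]/q[2]+cy
E
python3 - <<'E'
from h import *
for n in("top","side"):
    cv2.imwrite(f"pics/{n}0.png",robot.snapshot(n)); c=cal(n); print(n,c[0],c[1:3],c[3].round(3).tolist(), robot.get_calibration(n).keys())
o=robot.get_obs(); print(o['tool_pos'],o['ee_rot'],o['width'],o['time'])
E
```

```text
top 530.5712432808153 (278.0273546150327, 213.4844909086075) [[0.002, -0.98, 0.197, 0.276], [-1.0, 0.0, 0.011, 0.004], [-0.011, -0.197, -0.98, 1.787], [0.0, 0.0, 0.0, 1.0]] dict_keys(['vfov', 'cx', 'cy', 'T'])
side 458.71913339340654 (278.0317924191388, 208.46898658654402) [[-0.968, -0.111, 0.226, 0.309], [-0.251, 0.505, -0.826, 1.134], [-0.023, -0.856, -0.517, 0.764], [0.0, 0.0, 0.0, 1.0]] dict_keys(['vfov', 'cx', 'cy', 'T'])
[0.14059004 0.5312426  0.21844511] [-3.13961269e+00 -2.27468093e-04  2.88279161e+00] 0.09402469052022765 0.1
```

View pics/top0.png

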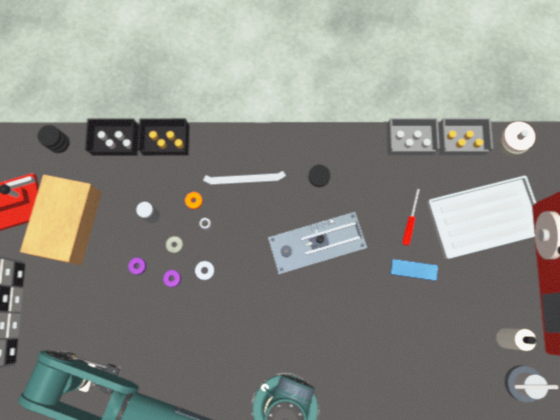

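View pics/side0.png

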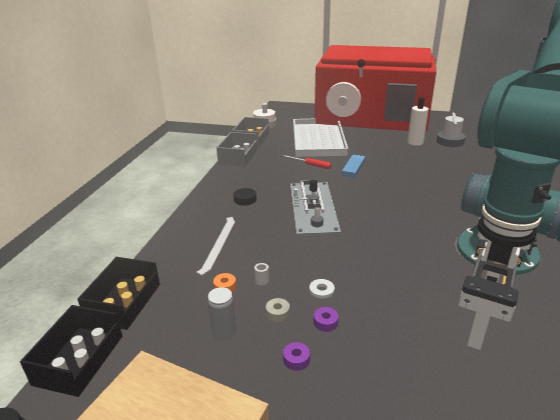

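The top view shows three ring candidates: a grey ring (174,244), a light ring (204,270) and a small ring (205,223). There are also orange (193,200) and purple (136,266), (172,279) look-alikes. In the side view, the small ring is the tall sleeve (262,273), the light one looks like the thin flange (322,289), and the grey one (277,307) is probably the wheel. The fixture is at top (318,243), with its spindle at (286,252). I'll confirm with an enlarged crop.

```bash
python3 - <<'E'
import cv2,numpy as np
t=cv2.imread('pics/top0.png');s=cv2.imread('pics/side0.png')
def c(i,x,y,w,h):return cv2.resize(i[y:y+h,x:x+w],(400,300),interpolation=cv2.INTER_CUBIC)
# scales: 5x(80x60), 4x (100x75)
m=np.vstack([np.hstack([c(t,150,215,80,60),c(s,245,255,100,75)]),np.hstack([c(t,265,202,108,81),c(s,274,170,80,60)])])
cv2.imwrite('pics/m.png',m)
E
```

```text
(no output)
```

View pics/m.png

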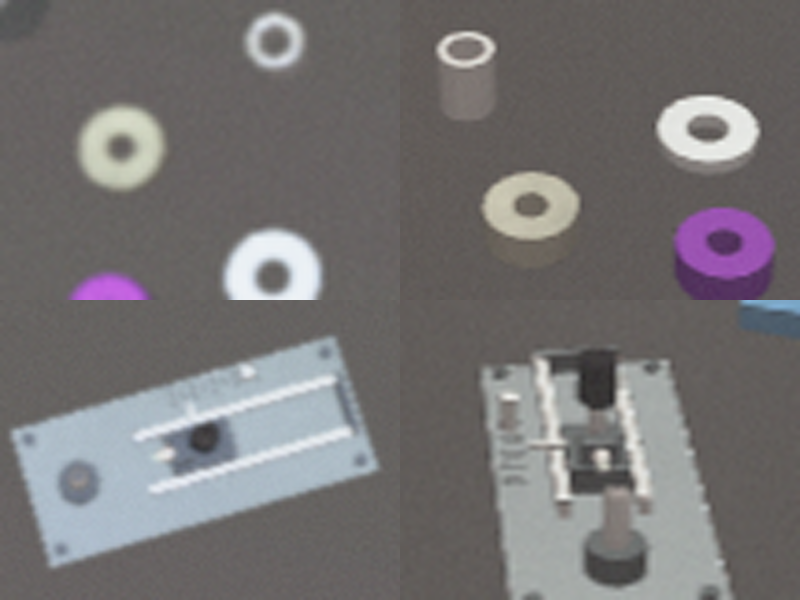

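```bash
python3 - <<'E'
from h import *
ct,cs=cal('top'),cal('side')
def P(x,y,x0,y0,k,X,Y):return (x0+(x-X+.5)/k-.5,y0+(y-Y+.5)/k-.5)
T1=lambda x,y:P(x,y,150,215,5,0,0)
S1=lambda x,y:P(x,y,245,255,4,400,0)
k=400/108
T2=lambda x,y:P(x,y,265,202,k,0,300)
S2=lambda x,y:P(x,y,274,170,5,400,300)
for n,a,b in(("wheel top",T1(121,148),S1(531,205)),("spindle tip",T2(79,483),S2(617,489)),("knob top",T2(204,437),S2(598,354)),("tab top",T2(247,371),S2(509,397)),("pointer",T2(190,408),S2(530,443))):
    p,g=tri(ray(ct,*a),ray(cs,*b)); print(n,p.round(4),round(g,4))
print("wheel at .024",atz(ct,*T1(121,148),.024).round(4),atz(cs,*S1(531,205),.024).round(4))
C=np.array([atz(ct,*T2(x,y),.014)[:2] for x,y in((12,430),(50,568),(378,467),(333,337))]);print(C.round(4).tolist(),C.mean(0))
v=(C[0]+C[1]-C[2]-C[3]);print("y dir deg",np.degrees(np.arctan2(v[1],v[0])),np.linalg.norm(v)/2)
w=(C[3]+C[0]-C[1]-C[2]);print("x dir deg",np.degrees(np.arctan2(w[1],w[0])),np.linalg.norm(w)/2)
y=v/np.linalg.norm(v);print("seat",C.mean(0)+.11*y)
o=robot.get_obs();c=cal('wrist');print(c[0],c[3].round(3).tolist())
E
```

```text
wheel top [0.5246 0.3734 0.0248] 0.0002
spindle tip [ 0.4987 -0.0025  0.0719] 0.0028
knob top [ 0.533  -0.1109  0.1018] 0.0009
tab top [ 0.601  -0.1549  0.0404] 0.0006
pointer [ 0.5717 -0.1027  0.0376] 0.0034
wheel at .024 [0.5249 0.3736 0.024 ] [0.5246 0.3726 0.024 ]
[[0.5519, 0.0581], [0.4263, 0.0231], [0.518, -0.2743], [0.6384, -0.2368]] [ 0.53363963 -0.10748005]
y dir deg 106.74552627535196 0.3092652368833964
x dir deg 16.4212922755934 0.12821881189336215
seat [ 0.50194626 -0.00214473]
347.9209324307412 [[0.255, 0.929, 0.267, 0.062], [0.967, -0.245, -0.073, 0.55], [-0.002, 0.277, -0.961, 0.383], [0.0, 0.0, 0.0, 1.0]]
```

The crop confirms it: the grey thick ring (top crop (121,148), side crop (531,205)) is the wheel. The white one is the thin flange, and the sleeve is tall and slim. The wheel's top centre is about (0.525, 0.373, 0.025), and the fixture yaw is about 16.6°. I'll move over the wheel.

>>> carry_out --increments '[[0,[-40,-6,0],0],[0,[-46,-6,0],0],[0,[-46,-6,0],0],[0,[-46,-6,0],0],[0,[-46,-6,0],0],[0,[-46,-6,0],0],[0,[-46,-6,0],0],[0,[-46,-6,0],0]]'

```text
time: 0.9
tool_pos: [0.4798, 0.3915, 0.2189]
ee_rot: [-3.141, -0.001, 2.883]
wrist_force: [-0.2, 1.4, -0.5]
width: 0.0936
finger_force: 0.0
```

>>> carry_out --increments '[[0,[-40,-6,0],0],[0,[-10,-1,10],0],[0,[0,0,20],0],[0,[0,0,20],0],[0,[0,0,0],0],[0,[0,0,0],0]]'

```text
time: 1.5
tool_pos: [0.524, 0.3733, 0.1687]
ee_rot: [-3.14, -0.002, 2.884]
wrist_force: [0.3, -0.2, 1.5]
width: 0.094
finger_force: 0.0
```

```bash
cat > w.py <<'E'
from h import *
import sys
def look(name):
    o=robot.get_obs();c=cal('wrist');im=robot.snapshot('wrist')
    cv2.imwrite(f'pics/{name}.png',im);np.savez(f'pics/{name}.npz',f=c[0],cx=c[1],cy=c[2],T=c[3])
    print(o['time'],o['tool_pos'].round(4),o['ee_rot'].round(4),o['wrist_force'].round(2),o['width']);return c,o
def load(name):
    z=np.load(f'pics/{name}.npz');return float(z['f']),float(z['cx']),float(z['cy']),z['T']
def totool(o,d):
    from scipy.spatial.transform import Rotation as R
    return (R.from_euler('xyz',o['ee_rot']).as_matrix().T@np.array(d)*1000).round(1)
if __name__=='__main__': look(sys.argv[1])
E
python3 - <<'E'
from w import *
c,o=look('w1')
print('expected',proj(c,[.5247,.3732,.024]))
print(totool(o,np.array([.5247,.3732,.015])-o['tool_pos']))
E
```

```text
1.5 [0.524  0.3733 0.1687] [-3.1404e+00 -1.6000e-03  2.8835e+00] [ 0.34 -0.22  1.47] 0.0940001055943016
expected (np.float64(283.78757821888235), np.float64(196.79701526786178))
[ -0.9   0.3 153.7]
```

View pics/w1.png

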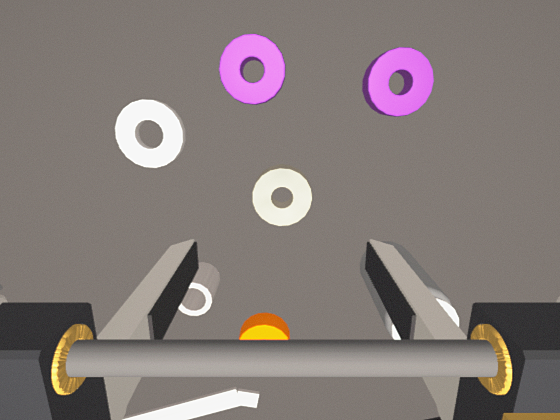

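The wheel sits at (282,197) against a predicted (284,197), so the estimate is within 2 mm. The 110 mm can is close to the gripper's body line, so I'll twist 35° away from it and descend.

>>> carry_out --increments '[[0,[-1,-1,10],-7],[0,[0,0,15],-7],[0,[0,0,20],-7],[0,[0,0,25],-7],[0,[0,0,25],-7],[0,[0,0,25],0],[0,[0,0,20],0],[0,[0,0,12],0]]'

```text
time: 2.35
tool_pos: [0.5254, 0.3722, 0.0171]
ee_rot: [3.141, -0.0, -2.789]
wrist_force: [0.3, 0.4, 0.5]
width: 0.0943
finger_force: 0.0
```

>>> carry_out --increments '[[0,[0,0,0],0],[60,[0,0,0],0],[110,[0,0,0],0],[255,[0,0,0],0],[255,[0,0,0],0],[255,[0,0,0],0],[255,[0,0,0],0],[255,[0,0,0],0]]'

```text
time: 3.15
tool_pos: [0.5258, 0.3722, 0.018]
ee_rot: [3.141, 0.001, -2.79]
wrist_force: [0.4, 0.4, 1.3]
width: 0.0547
finger_force: 29.9
```

>>> carry_out --increments '[[255,[0,0,-10],0],[255,[0,0,-20],0],[255,[0,0,-30],0],[255,[0,0,-30],0],[255,[0,0,-25],0],[255,[0,0,-15],0],[255,[8,-15,-5],0],[255,[12,-28,0],0]]'

```text
time: 3.95
tool_pos: [0.5213, 0.3246, 0.1524]
ee_rot: [3.142, 0.0, -2.787]
wrist_force: [0.8, -0.2, -2.7]
width: 0.0546
finger_force: 29.9
```

>>> carry_out --increments '[[255,[17,-38,0],0],[255,[17,-38,0],0],[255,[17,-38,0],0],[255,[17,-38,0],0],[255,[17,-38,0],0],[255,[17,-38,0],0],[255,[17,-38,0],0],[255,[13,-28,0],0]]'

```text
time: 4.75
tool_pos: [0.497, 0.0001, 0.1507]
ee_rot: [3.141, -0.004, -2.792]
wrist_force: [0.7, 0.6, -1.8]
width: 0.0544
finger_force: 29.9
```

>>> carry_out --increments '[[255,[0,0,0],5.4],[255,[0,0,0],8],[255,[0,0,0],8],[255,[0,0,0],8],[255,[0,0,0],8],[255,[0,0,0],8],[255,[0,0,0],8],[255,[0,0,0],8]]'

```text
time: 5.55
tool_pos: [0.4973, 0.0023, 0.1506]
ee_rot: [-3.139, -0.003, 2.416]
wrist_force: [-0.3, -0.2, -0.9]
width: 0.0547
finger_force: 29.9
```

>>> carry_out --increments '[[255,[0,0,0],8],[255,[0,0,0],8],[255,[0,0,0],8],[255,[0,0,0],8],[255,[0,0,0],0],[255,[0,0,0],0]]'

```text
time: 6.15
tool_pos: [0.4981, 0.0026, 0.1513]
ee_rot: [-3.139, -0.001, 1.866]
wrist_force: [-1.2, -0.4, -1.5]
width: 0.0546
finger_force: 29.9
```

```bash
python3 - <<'E'
from w import *
c,o=look('w2')
print('tip',proj(c,[.501,-.002,.074]),proj(c,[.501,-.002,.034]))
cv2.imwrite('pics/top1.png',robot.snapshot('top'))
E
```

```text
6.15 [0.4981 0.0026 0.1513] [-3.1393e+00 -7.0000e-04  1.8659e+00] [-1.2  -0.39 -1.52] 0.05458586601202269
tip (np.float64(284.95448796652687), np.float64(223.88512417569737)) (np.float64(284.61079550747394), np.float64(208.26597706831157))
```

View pics/w2.png

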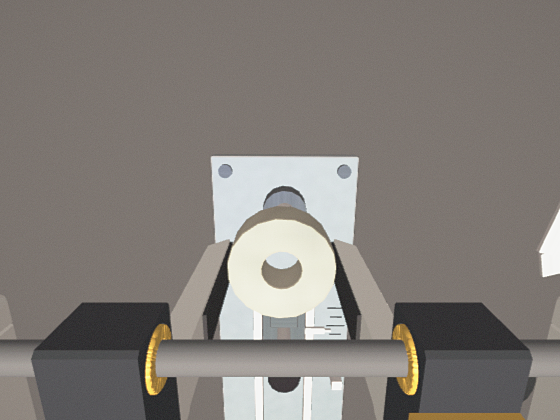

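The wheel is held, with its top bore centred at about (281.5,269.5) and its outer sides at u=228/335. The shoulder spans u=264–305 with its far edge at v≈187, and the plate corners are at (211,157) and (358,157). Next I'll compare these with the predictions.

```bash
python3 - <<'E'
from w import *
from scipy.optimize import least_squares
c=load('w2');tcp=np.array([.4981,.0026,.1513])
th=np.linspace(0,2*np.pi,360)
def circ(p,r): 
    a=np.array([proj(c,[p[0]+r*np.cos(t),p[1]+r*np.sin(t),p[2]]) for t in th]); return [a[:,0].min(),a[:,0].max(),a[:,1].min(),a[:,1].max()]
# wheel: x,y free, z fixed
for z in(.157,.160):
    f=lambda q:np.array(circ([q[0],q[1],z],.028))[[0,1,3]]-[228,335,318]
    s=least_squares(f,tcp[:2],diff_step=1e-3);g=lambda q:np.array(circ([q[0],q[1],z],.010))-[261.5,302,250.5,289]
    s2=least_squares(g,tcp[:2],diff_step=1e-3);print(z,s.x,s.fun.round(1),s2.x,s2.fun.round(1))
f=lambda q:np.array(circ([q[0],q[1],.034],.019))[:3]-[264,305,187]
s=least_squares(f,[.5,0],diff_step=1e-3);print('shoulder',s.x,s.fun)
A=atz(c,211,157,.014)[:2];B=atz(c,358,157,.014)[:2];w=B-A;print(A,B,np.linalg.norm(w),np.degrees(np.arctan2(w[1],w[0])))
x=w/np.linalg.norm(w);y=np.array([-x[1],x[0]]);print('seat from plate end',(A+B)/2-.045*y)
E
```

```text
0.157 [0.49738633 0.00175516] [-2.3  2.3  0.2] [0.49756287 0.00164379] [ 0.3 -0.3  1.1 -1.2]
0.16 [0.49682063 0.00363302] [-3.4  3.4  0.4] [0.4971315  0.00307504] [-0.   0.   0.8 -0.8]
shoulder [ 0.50108601 -0.00261661] [-1.96165564  1.95984853  0.07058137]
[0.42803426 0.01808676] [0.55016827 0.05531967] 0.1276832323240001 16.953994382258585
seat from plate end [ 0.50222343 -0.00634105]
```

>>> carry_out --increments '[[255,[-20,0,0],0],[255,[-30,0,0],0],[255,[-20,0,0],0],[255,[0,0,0],0],[255,[0,0,0],0],[255,[0,0,0],0]]'

```text
time: 6.85
tool_pos: [0.5191, -0.0631, 0.1523]
ee_rot: [-3.141, -0.001, 1.865]
wrist_force: [0.8, 0.5, -1.2]
width: 0.0542
finger_force: 29.9
```

```bash
python3 - <<'E'
from w import *
c,o=look('w3')
u,v=map(int,proj(c,[.501,-.003,.054]));print(u,v)
im=cv2.imread('pics/w3.png')
x0,y0=u-50,v-37;print(x0,y0)
cv2.imwrite('pics/w3c.png',cv2.resize(im[y0:y0+75,x0:x0+100],(800,600),interpolation=cv2.INTER_CUBIC))
E
```

```text
6.85 [ 0.5191 -0.0631  0.1523] [-3.1414e+00 -8.0000e-04  1.8647e+00] [ 0.75  0.52 -1.23] 0.05418613490405123
282 127
232 90
```

View pics/w3c.png

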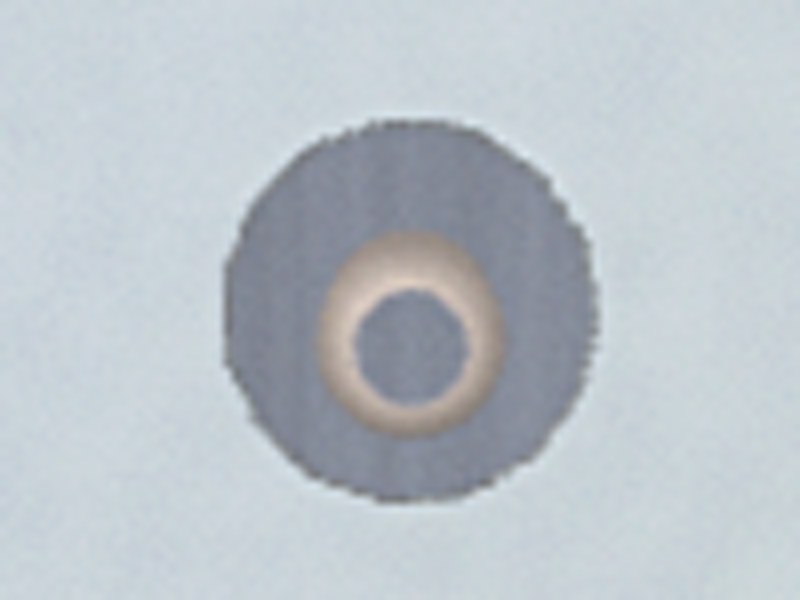

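The crop shows the tip face centred at (411,347) and the shoulder at (411,311).

```bash
python3 - <<'E'
from w import *
c=load('w3');ct=cal('top');o=robot.get_obs()
a=(282.9,132.9)
print('tip',atz(c,*a,.074),'shoulder',atz(c,282.9,128.4,.034),atz(c,282.9,128.4,.024))
k=400/108;t=(265+79.5/k-.5,202+183.5/k-.5);print('tri',tri(ray(c,*a),ray(ct,*t)))
seat=atz(c,*a,.074)[:2]; print(totool(o,np.r_[seat-(o['tool_pos'][:2]+[-.0006,-.0009]),0]))
E
```

```text
tip [ 0.50160589 -0.00536813  0.074     ] shoulder [ 0.50162255 -0.0049207   0.034     ] [ 0.50184669 -0.00553132  0.024     ]
tri (array([ 0.50082161, -0.00519024,  0.04504029]), np.float64(0.002751682759468166))
[60.9  0.8  0. ]
```

>>> carry_out --increments '[[255,[15,0.5,0],0],[255,[25,0.3,0],0],[255,[15,0,0],0],[255,[6,0,10],0],[255,[0,0,20],0],[255,[0,0,15],0],[255,[0,0,6],0],[255,[0,0,0],0]]'

```text
time: 7.7
tool_pos: [0.5016, -0.005, 0.0999]
ee_rot: [-3.139, -0.001, 1.864]
wrist_force: [-0.5, -1.2, -1.6]
width: 0.0544
finger_force: 29.9
```

```bash
python3 - <<'E'
from w import *
o=robot.get_obs();print(o['tool_pos'],totool(o,np.r_[np.array([.5016,-.0052])-(o['tool_pos'][:2]+[-.0006,-.0009]),0]))
c,o=look('w4')
im=cv2.imread('pics/w4.png');s=robot.snapshot('side')
b=s[190:235,290:350]
m=np.hstack([cv2.resize(im[180:330,210:360],(400,400),interpolation=cv2.INTER_CUBIC),cv2.resize(s[185:235,290:340],(400,400),interpolation=cv2.INTER_CUBIC)])
cv2.imwrite('pics/w4c.png',m)
E
```

```text
[ 0.50158951 -0.00503112  0.09994124] [ 0.5  0.8 -0. ]
7.7 [ 0.5016 -0.005   0.0999] [-3.1389e+00 -1.1000e-03  1.8638e+00] [-0.5  -1.16 -1.57] 0.0543703438467285
```

View pics/w4c.png

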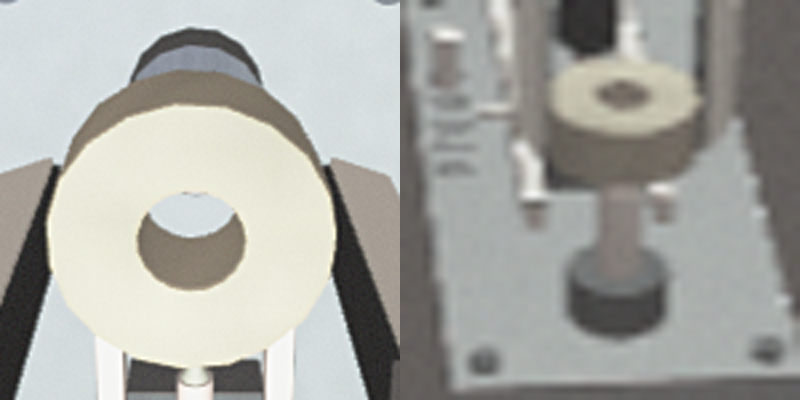

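```bash
python3 - <<'E'
from w import *
c=load('w4');y=np.array([-.289,.957]);tcp=np.array([.5016,-.005])
p=lambda u,v,z:atz(c,210+(u+.5)/2.667-.5,180+(v+.5)/2.667-.5,z)[:2]
L,Rr=p(137,240,.106),p(245,240,.106);T,B=p(191,190,.106),p(191,291,.106)
print('bore',np.linalg.norm(L-Rr),np.linalg.norm(T-B),((T+B)/2-tcp),'along y',((T+B)/2-tcp)@y)
e=p(191,196,.074);print('tip edge',e,'=> tip centre',e+.005*y,'rel bore along y',(e+.005*y-(T+B)/2)@y)
im=cv2.imread('pics/w4.png');print(im[246:262,281].tolist())
E
```

```text
bore 0.020290306253471304 0.020880335505646514 [-0.00072354 -0.00105316] along y -0.0007987733019415006
tip edge [ 0.50222903 -0.01088122] => tip centre [ 0.50078403 -0.00609622] rel bore along y -1.449716249777629e-05
[[220, 235, 236], [220, 235, 237], [221, 236, 236], [221, 236, 237], [218, 236, 239], [215, 231, 234], [205, 209, 211], [215, 214, 204], [223, 220, 213], [224, 223, 216], [225, 222, 215], [225, 224, 215], [224, 223, 217], [224, 223, 216], [226, 223, 218], [225, 224, 216]]
```

The bore and spindle tip line up within about 1 mm. I'll descend.

>>> carry_out --increments '[[255,[0,0.4,5],0],[255,[0,0,5],0],[255,[0,0,5],0],[255,[0,0,5],0],[255,[0,0,0],0]]'

```text
time: 8.3
tool_pos: [0.5022, -0.0051, 0.0803]
ee_rot: [-3.14, -0.001, 1.863]
wrist_force: [0.4, -0.2, -1.4]
width: 0.0544
finger_force: 29.9
```

>>> carry_out --increments '[[255,[0,0,6],0],[255,[0,0,6],0],[255,[0,0,6],0],[255,[0,0,5],0],[255,[0,0,3],0],[255,[0,0,0],0]]'

```text
time: 8.9
tool_pos: [0.5026, -0.0052, 0.0547]
ee_rot: [-3.141, -0.0, 1.863]
wrist_force: [-0.4, 0.6, -2.3]
width: 0.0547
finger_force: 29.9
```

>>> carry_out --increments '[[255,[0,0,1.5],0],[255,[0,0,1],0],[255,[0,0,0],0]]'

```text
time: 9.2
tool_pos: [0.503, -0.005, 0.053]
ee_rot: [3.141, -0.0, 1.864]
wrist_force: [0.5, -0.2, -1.9]
width: 0.0546
finger_force: 29.9
```

>>> carry_out --increments '[[200,[0,0,0],0],[120,[0,0,0],0],[0,[0,0,0],0],[0,[0,0,0],0],[0,[0,0,0],0],[0,[0,0,0],0],[0,[0,0,0],0],[0,[0,0,0],0]]'

```text
time: 10.0
tool_pos: [0.503, -0.0052, 0.053]
ee_rot: [3.141, 0.0, 1.863]
wrist_force: [0.2, 0.6, 0.1]
width: 0.0936
finger_force: 0.0
```

>>> carry_out --increments '[[0,[0,0,-10],0],[0,[0,0,-20],0],[0,[0,0,-30],0],[0,[0,0,-30],0],[0,[0,0,-20],0],[0,[0,0,-10],0],[0,[0,0,0],0],[0,[0,0,0],0]]'

```text
time: 10.8
tool_pos: [0.5025, -0.0051, 0.1722]
ee_rot: [-3.14, -0.001, 1.864]
wrist_force: [0.5, 0.3, -0.2]
width: 0.094
finger_force: 0.0
```

```bash
python3 - <<'E'
from w import *
c,o=look('w5')
im=cv2.imread('pics/w5.png');s=robot.snapshot('side');cv2.imwrite('pics/side5.png',s)
m=np.hstack([im[0:420,60:480],cv2.resize(s[165:235,285:345],(360,420),interpolation=cv2.INTER_CUBIC)])
cv2.imwrite('pics/w5c.png',m)
y=np.array([-.289,.957]);seat=np.array([.5016,-.0052])
for n,z in(("knob",.098),):
    p=np.r_[seat-.115*y,z];print(n,p,proj(c,p),totool(o,p-o['tool_pos']))
E
```

```text
10.8 [ 0.5025 -0.0051  0.1722] [-3.1405e+00 -6.0000e-04  1.8636e+00] [ 0.48  0.29 -0.25] 0.09400927870317795
knob [ 0.534835 -0.115255  0.098   ] (np.float64(281.59606578035925), np.float64(352.3982991261698)) [-114.9   -0.8   74.1]
```

View pics/w5c.png

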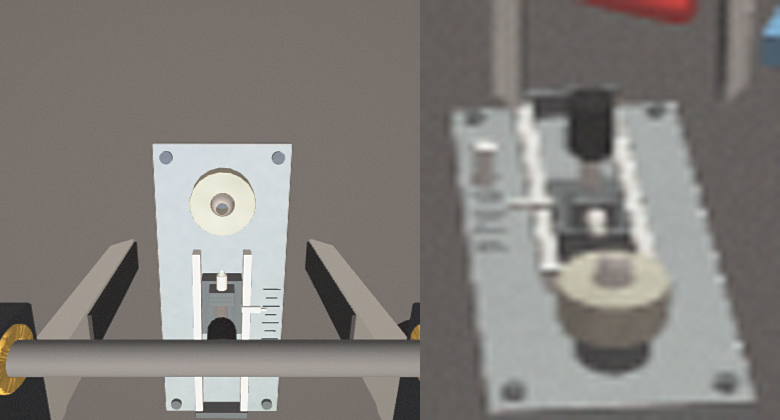

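The wheel is on the shoulder with the spindle protruding through it. I'll go above the knob and turn +90°, so the jaws close along the travel and the camera is on the tab side.

>>> carry_out --increments '[[0,[-20,-0.5,0],0],[0,[-35,-0.3,0],0],[0,[-35,0,0],0],[0,[-25,0,0],0],[0,[0,0,0],7.5],[0,[0,0,0],7.5],[0,[0,0,0],7.5],[0,[0,0,0],7.5]]'

```text
time: 11.7
tool_pos: [0.5346, -0.1154, 0.1711]
ee_rot: [-3.138, -0.0, 1.334]
wrist_force: [-0.4, -0.5, 0.6]
width: 0.0937
finger_force: 0.0
```

>>> carry_out --increments '[[0,[0,0,0],7.5],[0,[0,0,0],7.5],[0,[0,0,0],7.5],[0,[0,0,0],7.5],[0,[0,0,0],7.5],[0,[0,0,0],7.5],[0,[0,0,0],7.5],[0,[0,0,0],7.5]]'

```text
time: 12.5
tool_pos: [0.5346, -0.1153, 0.1712]
ee_rot: [-3.14, 0.003, 0.287]
wrist_force: [0.1, 0.3, 0.5]
width: 0.0942
finger_force: 0.0
```

```bash
sleep 0; python3 - <<'E'
from w import *
c,o=look('w6')
p=np.array([.5348,-.1153,.098]);print(proj(c,p),totool(o,p-o['tool_pos']))
E
```

```text
12.5 [ 0.5346 -0.1153  0.1712] [-3.1397e+00  2.6000e-03  2.8730e-01] [0.08 0.31 0.51] 0.0941759817890422
(np.float64(279.24363791522256), np.float64(219.16421167997046)) [ 0.3  0.2 73.2]
```

View pics/w6.png

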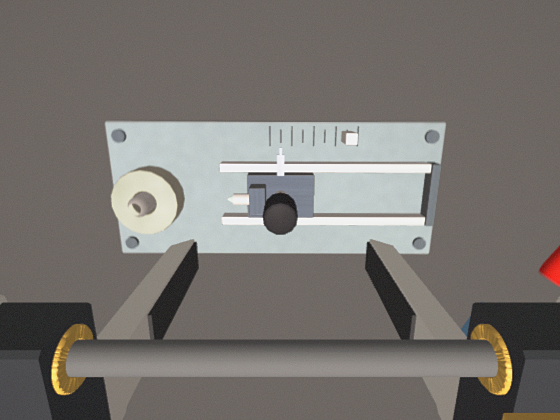

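The pointer tip is at (281,150), the tab top at (351.5,138), and the knob at (280,214), close to the prediction. I'll compute the travel.

```bash
python3 - <<'E'
from w import *
c=load('w6');y=np.array([-.287,.958]);x=np.array([.958,.287])
ct,cs=cal('top'),cal('side');k=400/108
T2=lambda a,b:(265+(a+.5)/k-.5,202+(b-300+.5)/k-.5)
S2=lambda a,b:(274+(a-400+.5)/5-.5,170+(b-300+.5)/5-.5)
print('tab z',tri(ray(c,351.5,138),ray(cs,*S2(509,397))),'ptr z',tri(ray(c,281,150),ray(cs,*S2(530,443))))
o=np.array([.5348,-.1153])
for z in(.030,.034,.038):
    P=atz(c,281,150,z)[:2]-o;print('ptr',z,P@x,P@y)
t=atz(c,351.5,138,.04)[:2]-o;print('tab',t@x,t@y)
E
```

```text
tab z (array([ 0.60153606, -0.15866034,  0.03814215]), np.float64(0.0002506845313771494)) ptr z (array([ 0.57525927, -0.10446514,  0.03693606]), np.float64(0.0001774032205870151))
ptr 0.03 0.04079263089525886 -0.0012070397745872932
ptr 0.034 0.04131053919881153 -0.0012209339491905855
ptr 0.038 0.0418284475023641 -0.0012348281237938448
tab 0.05191926836341353 -0.06032722729006559
```

>>> carry_out --increments '[[0,[0,0,15],0],[0,[0,0,25],0],[0,[0,0,25],0],[0,[0,0,20],0],[0,[0,0,9],0],[0,[0,0,0],0]]'

```text
time: 13.15
tool_pos: [0.5336, -0.1149, 0.0761]
ee_rot: [-3.138, 0.004, 0.294]
wrist_force: [-1.0, -0.2, 0.2]
width: 0.0942
finger_force: 0.0
```

>>> carry_out --increments '[[80,[0,0,0],0],[140,[0,0,0],0],[255,[0,0,0],0],[255,[0,0,0],0],[255,[0,0,0],0],[255,[0,0,0],0],[255,[0,0,0],0],[255,[0,0,0],0]]'

```text
time: 13.95
tool_pos: [0.5354, -0.1155, 0.079]
ee_rot: [-3.142, -0.0, 0.293]
wrist_force: [-0.4, -0.1, -0.9]
width: 0.0336
finger_force: 0.0
```

>>> carry_out --increments '[[255,[0,0,0],0],[255,[0,0,0],0],[255,[0,0,0],0],[255,[0,0,0],0]]'

```text
time: 14.35
tool_pos: [0.5351, -0.1146, 0.0789]
ee_rot: [-3.14, 0.0, 0.293]
wrist_force: [-1.9, 5.4, 0.5]
width: 0.0258
finger_force: 30.0
```

>>> carry_out --increments '[[255,[0,4,0],0],[255,[0,8,0],0],[255,[0,10,0],0],[255,[0,10,0],0],[255,[0,10,0],0],[255,[0,8,0],0],[255,[0,6,0],0],[255,[0,3,0],0]]'

```text
time: 15.15
tool_pos: [0.5514, -0.169, 0.0789]
ee_rot: [-3.134, 0.001, 0.294]
wrist_force: [-4.6, 12.2, 6.2]
width: 0.0257
finger_force: 30.0
```

>>> carry_out --increments '[[255,[0,0,0],0],[255,[0,0,0],0],[255,[0,0,0],0]]'

```text
time: 15.45
tool_pos: [0.5513, -0.1688, 0.0789]
ee_rot: [-3.135, 0.001, 0.294]
wrist_force: [-4.0, 11.2, 4.7]
width: 0.0255
finger_force: 30.0
```

```bash
python3 - <<'E'
from w import *
c,o=look('w7')
im=cv2.imread('pics/w7.png')
u,v=map(int,proj(c,[.6015,-.158,.038]));x0,y0=u-70,v-40;print(x0,y0)
cv2.imwrite('pics/w7c.png',cv2.resize(im[y0:y0+105,x0:x0+140],(800,600),interpolation=cv2.INTER_CUBIC))
E
```

```text
15.45 [ 0.5513 -0.1688  0.0789] [-3.1348e+00  1.2000e-03  2.9390e-01] [-4.02 11.18  4.67] 0.025518434480026147
216 114
```

View pics/w7c.png

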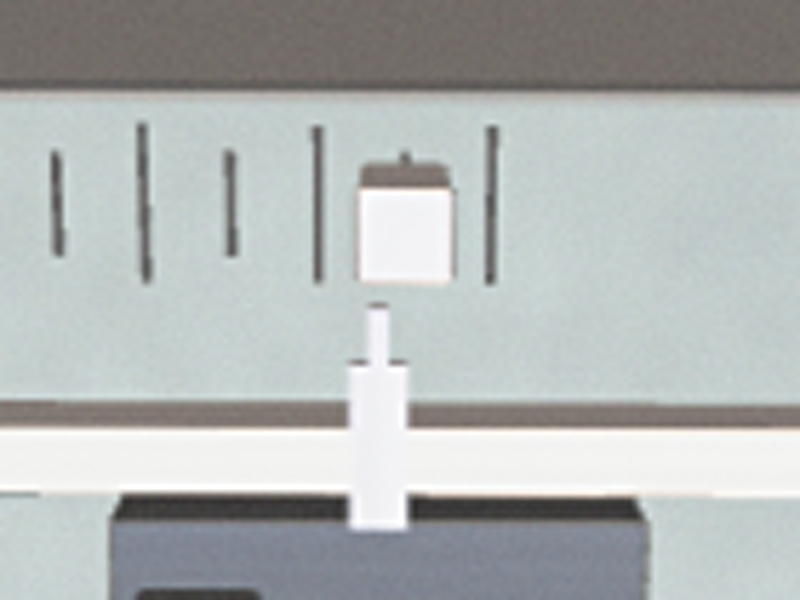

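The pointer is at crop x=378 and the tab centre is at 406 (the tab is 95 px wide, 10 mm), so the slide is 3 mm short. I'll pull 3 mm more.

>>> carry_out --increments '[[255,[0,1.5,0],0],[255,[0,1.5,0],0],[255,[0,0,0],0],[255,[0,0,0],0],[255,[0,0,0],0],[255,[0,0,0],0],[255,[0,0,0],0],[255,[0,0,0],0]]'

```text
time: 16.3
tool_pos: [0.5521, -0.1714, 0.0789]
ee_rot: [-3.135, 0.001, 0.294]
wrist_force: [-5.0, 11.7, 4.9]
width: 0.0253
finger_force: 30.0
```

```bash
python3 - <<'E'
from w import *
c,o=look('w8')
im=cv2.imread('pics/w8.png')
u,v=map(int,proj(c,[.6015,-.158,.038]));x0,y0=u-70,v-40
a=cv2.resize(im[y0:y0+105,x0:x0+140],(400,300),interpolation=cv2.INTER_CUBIC)
s=robot.snapshot('side');b=cv2.resize(s[165:240,275:375],(400,300),interpolation=cv2.INTER_CUBIC)
cv2.imwrite('pics/w8c.png',np.hstack([a,b]))
E
```

```text
16.3 [ 0.5521 -0.1714  0.0789] [-3.1345e+00  1.3000e-03  2.9400e-01] [-5.04 11.7   4.88] 0.025331433076618885
```

View pics/w8c.png

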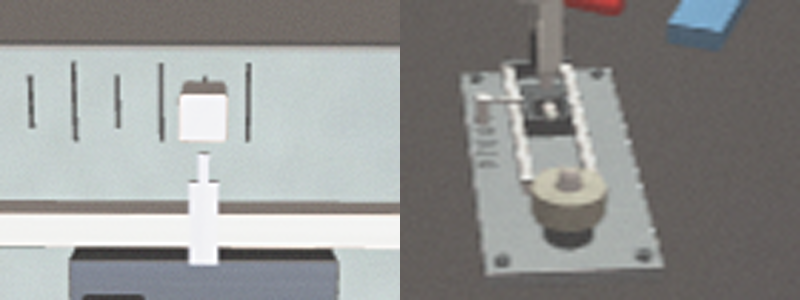

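The pointer (203) is centred on the tab (203), the wheel is still seated, and the slide is held with 30 N. I'm handing in the job.

```bash
python3 -c "
from bench import robot
print(robot.close_job())"
```

```text
the job is handed in; nothing more can be done
None
```

The job is handed in (no verdict was returned): in the last pictures the wheel sits on the spindle's shoulder, released, and the gripper holds the dresser slide with its pointer centred on the index tab.

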